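# Open the thermometer stand's prop leg and lay the thermometer on it

### The arm

A 6-joint arm with a two-finger parallel gripper is mounted at the origin on a cart in front of the work surface, level with it; the furniture and walls round the work are solid. World frame = base frame: x ahead of the robot, y to its left, z up, the work surface at z = 0. Lengths are in m, angles in degrees, forces in N, time in s.
With the tool pointing down it reaches from about 0.375 to 0.9 m from the base axis. Payload 3.1 kg.
Tool frame: the origin (TCP) lies on the centre line of the jaws, within the pads' length; the fingertips stand 14 mm ahead of it and the grasp point (between the pads) lies 5 mm behind it; y points along the fingers, x is the direction in which the jaws open and shut, and the axes are right-handed (so a half turn about y gives the same grasp; the last joint's range is limited). The gripper opens to 87 mm and grips with 3 to 60 N. Pads are 19 mm wide; open, the fingers measure 117 mm over their backs; the gripper's body (75 mm by 190 mm) begins 51 mm behind the grasp point.
Start: joints at [-79.842, 30.224, 82.088, -0, 67.689, -10.227], TCP at [0.218, -0.586, 0.237] pointing down, gripper open.
Joint ranges: [-176.69, 176.69], [-43.24, 126.21], [12.49, 139.97], [-82, 262], [0, 151.66], [-163.58, 163.58]. Speed limits (degrees/s): [159.86, 159.86, 180, 180, 180, 180].

### API

Orientations are given as a 3x3 rotation matrix whose columns are the frame's x, y, z axes.
In Python, from rig import bot gives the robot as it stands.
- The arm moves only by the tool jog_arm, never from a script. Its argument "rows" is a list that holds one entry, the list of rows, each a list of 6 numbers: the shift along the tool's x, y, z in m, then the turn, a rotation vector about the tool's x, y, z in degrees. A call has 1 to 8 rows; each row shifts and turns the commanded pose from where the row before left it, along the tool's axes as they then stand; what a row does not reach is not made up. A row lasts 1/10 s, in which the tool goes at most 50 mm and 8.59 degrees, less where a joint would pass 70% of its speed; a pose out of reach is approached as far as the arm can. A call is refused whole if a number of a shift passes 0.05 or a number of a turn 8.59, either way. A call with a gripper value outside its range is refused whole. "jaw" is the finger opening in m, from 0 to 0.087, set as the call begins (left out, the last holds). The fingers move at their own pace and stop on an object; the grip force is fixed at half the most. Time passes only in rows, so rows that do not move let the fingers close. It gives the time, the measured TCP pose, the force and the opening at its end, in the units of the state.
- bot.read_state(): the state, without advancing time (a new reading comes with each control period).
- bot.capture(name): name is "side" or "top" or "wrist"; returns (picture, depth): 400x640x3 uint8, red, green, blue; 400x640 float32, m along the optical axis (not along the pixel's ray), 0 where there is no reading.
- bot.camera_params(name): a dict with "fov_y" (degrees; the focal length in pixels is half the picture's height over the tangent of half this angle, whatever the lens; pixels are square), "cx", "cy" (the principal point, pixels), "xyz" and "attitude" of the camera in the world. Camera axes: x right, y down, z forward; pixel columns grow to the right and rows downward; lengths in m; the calibration is good to about 2 mm. A picture is of the moment at which its call begins: read the wrist's pose just before it. camera_params takes no time and is no camera call; for the wrist camera it gives the pose at the moment of the call.
- bot.hand_in(): hands the job in, once; it reports no verdict.
Trained networks look in the newest picture that a camera, given by its name, has taken for a name from the list of things; names that differ only in an ending like _2 or _b are one class to them, and where a whole thing is asked for, a point or a joint stands for the part that bears it (a point fixed in the world has none). Each returns a list of dicts, best first, with "conf" (0 to 1); they miss things now and then, are a little off and sometimes report something else, mostly with a low value. They report only what shows in the picture. A call takes as long as a camera call. They do not tell look-alikes from the thing itself.
- bot.silhouettes(camera, target): "mask" (400x640 bool, what is visible of it).
- bot.landmark_of(camera, target): "xyz" ([x, y, z] in m, in world coordinates, good to about 4 mm: a listed point, or the origin of a listed thing).
The state is a dict: "time_s": time; "joint_positions": joint angles; "qvel": joint speeds; "tau": joint torques, N m; "position": TCP position; "tcp_rot": TCP orientation; "force": force on the tool from outside, world axes, zero at the start; "moment": the same for the moment, N m; "opening": opening from 0.0 (shut) to 1.0 (fully open).
Only numpy, scipy, OpenCV 4.12 (cv2) and the standard library are available. Lean on these libraries where they do the work, as an engineer would, in place of code of your own. Each camera call takes 0.05 s, during which the arm holds its last target. There are 200 camera calls.

### The job

Swing the folding prop leg of the little grey stand out by pushing it until it has snapped past its spring catch and sits home against its stop, firmly but without forcing or bending it. Then lay the white thermometer down gently across the stand, level, bridging the fixed arm and the prop leg, and leave it there. Leave the stapler and the other things as they are.

Things in the scene. Friction and masses are not known exactly. Their poses are not given: they have to be found in the camera images.
- stand: Grey steel folding stand, fixed to the table. Origin: on the table; front = its own -x. Dark base plate 8 mm thick (x -75 to 35, y -75 to 75 mm), low back plate (x 8 to 16, y -50 to 50 mm, top 58 mm up) and, at y = +45 mm, a fixed arm: upright pierced plate 10 mm thick, forward to x = -112 mm, flat top 70 mm above the table, 12 mm high end lip at x -105 to -111 mm.
- hinge (a point): Top of the prop leg's upright hinge pin on the stand, at stand x = 0, y = -45 mm, 68 mm above the table. The hinge has about 0.06 N m of friction: the leg stays where it is left. Folded, the leg points to the stand's -y; it starts 0 to 0.4 rad open from there.
- leg: Prop leg, same shape as the fixed arm: upright pierced plate 10 mm thick, 26 to 70 mm above the table, reaching 115 mm from the hinge along its own -y, foot and 12 mm lip at the far end. Origin: on the hinge axis at table height. Pushed on its back face (own +x side) it swings clockwise seen from above, a quarter turn from folded to its stop, where it points to the stand's front.
- leg_pin (a point): Middle of a 7 mm steel pin under the leg, 45 mm from the hinge along the leg, 20 mm above the table. Just before the stop the pin must pass a sprung roller (the catch): pushing 85 mm from the hinge this takes about 3 to 7 N, then the leg snaps about 4 mm farther and is held home. More than 25 N bends the leg.
- stop_post (a point): Middle of the 10 mm rubber stop post on the adjustable stop plate under the leg, 45 mm from the hinge, 20 mm up. Each time it is set anew, so the leg's stop lies within 0.1 rad either way of square to the folded direction. Home, pin and post touch: about 8 mm between their middles; at the crest of the catch about 12.5 mm.
- rest (a point): Middle of the place for the thermometer, on the stand 56 mm in front of the hinge line (stand x), midway between fixed arm and open leg, at the height of their top edges, 70 mm above the table. The thermometer's long axis goes along the stand's y, either way round.
- thermometer: White infrared thermometer on its side, 51 x 136 x 40 mm, 0.11 kg. Origin: underside, middle of its length. Long axis own y: handle y -16 to 68 mm, 30 mm wide (x -26 to 4), 34 mm high; thicker head y -68 to -16 mm (x -24 to 16). Balance point near y = -6 mm. Lies left or right of the stand, roughly along the robot's x.
- stapler: Black stapler, 34 x 138 x 40 mm, origin on its underside in the middle; lies on the other side of the stand from the thermometer. A bystander.
- oximeter: Black and white finger clip, 33 x 60 x 30 mm, bystander; origin on its underside.
- label_roll: White roll of labels, 63 mm across, 25 mm high, bystander; origin on its underside.
- timer: White square timer, 64 x 64 x 20 mm, bystander; origin on its underside.
- tape_roll: Roll of beige tape, 104 mm across, 25 mm high, bystander; origin on its underside.
There are look-alikes about, which are no part of the job. Of the things like the thermometer, leave any that is turquoise; of the rest the larger one is meant.

How it is judged:
By the outcome, as a careful person would: the job done as asked, in the order asked, and still so for the second after the job is handed in, with the robot touching nothing.
It also fails if it takes over 72 s, if anything falls off the work surface, if the arm or the gripper's body presses on something with over 40 N, if the wrist force passes 120 N, or if a joint passes its speed limit or range.

## Working session

There is one attempt and no reset: what is moved stays moved. The work goes in short steps, Python scripts to look and compute and a tool call to move; the robot and the scene stay as the last step left them, time stands still between calls to the robot, and variables do not carry over. Pictures are saved under pics/ and viewed, about 8 in all and at most 12, crops included, and the job is handed in when it is done.

Besides the shell and the picture viewer there is one more tool, called after "Emit:" as a command line: name --argument value ..., lists and objects as JSON in quotes. jog_arm: Moves the arm, as the interface text tells. Its arguments: {"type":"object","properties":{"rows":{"type":"array","items":{"type":"array","items":{"type":"array","items":{"type":"number"}}}},"jaw":{"type":"number"}},"required":["rows"]}

```bash
ls; mkdir -p pics; cat > h.py <<'E'
import numpy as np, cv2
from rig import bot
def save(img,name): cv2.imwrite('pics/'+name,cv2.cvtColor(img,cv2.COLOR_RGB2BGR))
def cloud(cam,depth,p):
    f=200/np.tan(np.radians(p['fov_y'])/2); v,u=np.mgrid[:400,:640]
    c=np.stack([(u-p['cx'])/f*depth,(v-p['cy'])/f*depth,depth],-1)
    return c@np.array(p['attitude']).T+np.array(p['xyz'])
def proj(X,p):
    f=200/np.tan(np.radians(p['fov_y'])/2)
    c=(np.array(X)-np.array(p['xyz']))@np.array(p['attitude'])
    return f*c[...,0]/c[...,2]+p['cx'],f*c[...,1]/c[...,2]+p['cy']
E
python3 - <<'E'
from h import *
s=bot.read_state(); print({k:np.round(s[k],3).tolist() for k in('time_s','position','tcp_rot','force')})
for cam in('top','side'):
    im,d=bot.capture(cam); save(im,cam+'0.png'); p=bot.camera_params(cam); print(cam,p)
    np.savez(cam+'0.npz',im=im,d=d)
    for n in ['stand','hinge','leg','leg_pin','stop_post','rest','thermometer','stapler']:
        print(n,[(np.round(r['xyz'],3).tolist(),round(r['conf'],2),np.round(proj(r['xyz'],p)).tolist()) for r in bot.landmark_of(cam,n)][:4])
a=cv2.imread('pics/top0.png');b=cv2.imread('pics/side0.png')
E
```

```text
pics
{'time_s': 0.0, 'position': [0.218, -0.585, 0.236], 'tcp_rot': [[0.348, -0.0, 0.937], [-0.937, 0.002, 0.348], [-0.002, -1.0, 0.0]], 'force': [0.586, -0.941, 0.063]}
top {'fov_y': 48.574345319200184, 'cx': 320.029716723652, 'cy': 200.259326105444, 'xyz': array([-0.03274498, -0.03974713,  1.84787112]), 'attitude': array([[ 0.3455057 , -0.88382887,  0.31539235],
       [-0.93841616, -0.325751  ,  0.11515813],
       [ 0.00095929, -0.33575707, -0.94194813]])}
stand [([0.59, 0.025, 0.002], 0.77, [355.0, 211.0])]
hinge [([0.605, -0.02, 0.07], 0.91, [367.0, 207.0])]
leg [([0.604, -0.019, -0.001], 0.49, [365.0, 212.0])]
leg_pin [([0.601, -0.066, 0.017], 0.47, [376.0, 215.0])]
stop_post [([0.714, -0.261, 0.001], 0.59, [425.0, 208.0]), ([0.556, -0.022, 0.024], 0.52, [363.0, 220.0])]
rest [([0.536, 0.012, 0.067], 0.73, [355.0, 219.0])]
thermometer [([0.521, 0.273, 0.001], 0.78, [296.0, 207.0]), ([0.372, 0.71, -0.0], 0.66, [192.0, 205.0]), ([0.61, 0.389, -0.001], 0.59, [280.0, 181.0])]
stapler [([0.511, -0.291, -0.0], 0.57, [419.0, 252.0])]
side {'fov_y': 44.55002023390388, 'cx': 313.275498
[... 224 characters left out ...]
888, -0.87823228]])}
stand [([0.592, 0.027, -0.001], 0.76, [271.0, 197.0]), ([0.365, -0.118, 0.002], 0.3, [285.0, 138.0]), ([0.6, -0.058, 0.018], 0.22, [252.0, 182.0])]
hinge [([0.602, -0.018, 0.065], 0.79, [258.0, 182.0])]
leg [([0.605, -0.019, 0.001], 0.61, [259.0, 191.0])]
leg_pin [([0.599, -0.06, 0.017], 0.49, [252.0, 182.0]), ([0.351, 0.16, 0.003], 0.25, [340.0, 175.0])]
stop_post [([0.558, -0.022, 0.018], 0.56, [267.0, 181.0])]
rest [([0.522, 0.275, -0.0], 0.54, [334.0, 224.0])]
thermometer [([0.524, 0.278, -0.002], 0.9, [334.0, 225.0]), ([0.368, 0.709, -0.006], 0.6, [460.0, 270.0]), ([0.609, 0.391, 0.001], 0.52, [343.0, 261.0])]
stapler [([0.514, -0.289, 0.003], 0.74, [227.0, 137.0])]
```

```bash
python3 - <<'E'
import cv2
a=cv2.imread('pics/top0.png')[150:290,160:480];b=cv2.imread('pics/side0.png')[100:300,180:500]
cv2.imwrite('pics/v1.png',cv2.resize(a,None,fx=2.5,fy=2.5,interpolation=cv2.INTER_CUBIC))
cv2.imwrite('pics/v2.png',cv2.resize(b,None,fx=2.5,fy=2.5,interpolation=cv2.INTER_CUBIC))
E
```

```text
(no output)
```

View pics/v1.png

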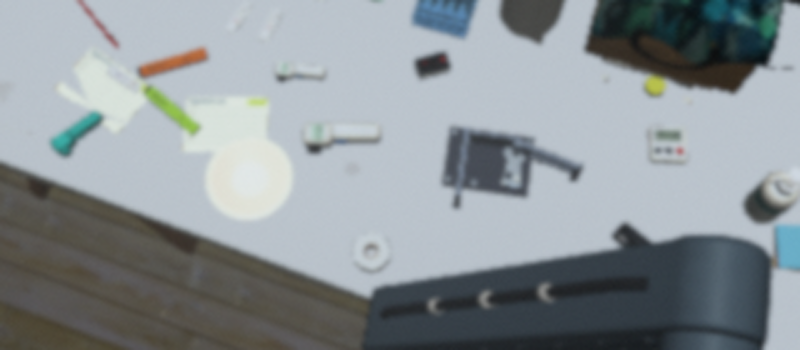

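View pics/v2.png

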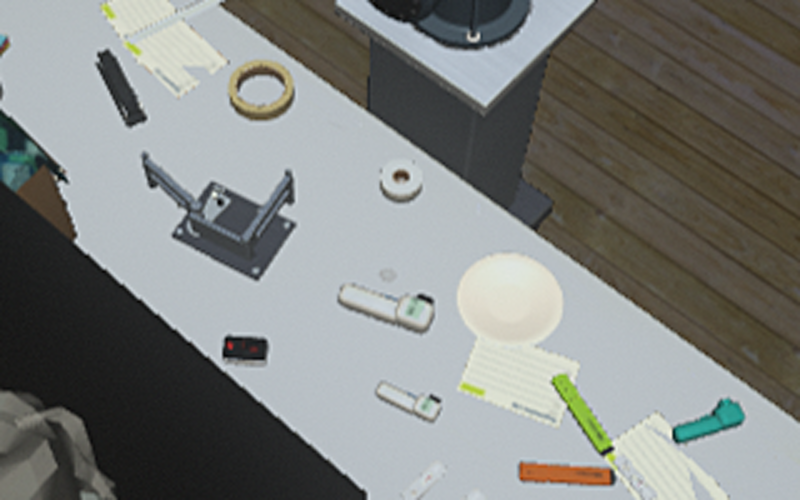

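```bash
python3 - <<'E'
from h import *
s=bot.read_state();p=bot.camera_params('wrist');R=np.array(s['tcp_rot'])
print(p['fov_y'],p['cx'],p['cy'],R.T@(p['xyz']-s['position']),'\n',R.T@p['attitude'])
# delta to viewing pose
for t in ([0.50,-0.05,0.30],[0.48,0.1,0.30]): print(R.T@(np.array(t)-s['position']))
E
```

```text
62.18991620337011 320.0373252629279 193.46991325559415 [-0.0005176  -0.14877181  0.08366236] 
 [[ 9.99999899e-01  4.43393416e-04  6.98877888e-05]
 [ 6.79504534e-05 -3.03439498e-01  9.52850705e-01]
 [ 4.43694445e-04 -9.52850605e-01 -3.03439497e-01]]
[-0.40394499 -0.06342244  0.45121312]
[-0.55151725 -0.06343044  0.48471578]
```

Emit:
jog_arm --rows '[[[-0.031,-0.001,0.0356,0,0,0],[-0.031,-0.001,0.0356,0,0,0],[-0.031,-0.001,0.0356,0,0,0],[-0.031,-0.001,0.0356,0,0,0],[-0.031,-0.001,0.0356,0,0,0],[-0.031,-0.001,0.0356,0,0,0],[-0.031,-0.001,0.0356,0,0,0],[-0.031,-0.001,0.0356,0,0,0]]]' --jaw 0.0

```text
time_s: 1.7
position: [0.399, -0.2526, 0.2449]
tcp_rot: [[0.348, 0.001, 0.938], [-0.938, -0.001, 0.348], [0.001, -1.0, 0.0]]
force: [0.4, -0.3, 0.5]
opening: 0.354
```

Emit:
jog_arm --rows '[[[-0.031,-0.001,0.0356,0,0,0],[-0.031,-0.001,0.0356,0,0,0],[-0.031,-0.001,0.0356,0,0,0],[-0.031,-0.001,0.0356,0,0,0],[-0.031,-0.001,0.0356,0,0,0],[-0.031,-0.001,0.0356,0,0,0],[-0.031,-0.001,0.0356,0,0,0],[-0.031,-0.001,0.0356,0,0,0]]]'

```text
time_s: 2.5
position: [0.5796, 0.0795, 0.2528]
tcp_rot: [[0.349, 0.0, 0.937], [-0.937, -0.0, 0.349], [0.0, -1.0, 0.0]]
force: [1.2, -0.5, -0.3]
opening: 0.006
```

Emit:
jog_arm --rows '[[[0,0,0,0,-8.5,0],[0,0,0,0,-8.5,0],[0,0,0,0,-8.5,0],[0,0,0,0,-8.5,0],[0,0,0,0,-8.5,0],[0,0,0,0,-8.5,0],[0,0,0,0,-8.5,0],[0,0,0,0,-8.5,0]]]'

```text
time_s: 3.3
position: [0.5789, 0.0775, 0.2526]
tcp_rot: [[1.0, 0.0, 0.022], [-0.022, -0.0, 1.0], [0.0, -1.0, 0.0]]
force: [-0.2, 0.4, -0.7]
opening: 0.005
```

Emit:
jog_arm --rows '[[[0,0,0,0,-8.5,0],[0,0,0,0,-8.5,0],[0,0,0,0,-8.5,0],[0,0,0,0,-8.5,0],[0,0,0,0,-8.5,0],[0,0,0,0,-8.5,0],[0,0,0,0,-8.5,0],[0,0,0,0,-8.5,0]]]'

```text
time_s: 4.1
position: [0.5789, 0.0776, 0.2526]
tcp_rot: [[0.395, 0.0, -0.919], [0.919, 0.0, 0.395], [0.0, -1.0, -0.0]]
force: [0.4, -0.1, -0.1]
opening: 0.007
```

```bash
python3 - <<'E'
from h import *
p=bot.camera_params('wrist'); im,d=bot.capture('wrist'); np.savez('w1.npz',im=im,d=d); 
im2=im.copy()
for n in ['stand','hinge','leg','leg_pin','stop_post','rest','thermometer']:
    for r in bot.landmark_of('wrist',n)[:3]:
        u,v=proj(r['xyz'],p); print(n,np.round(r['xyz'],4).tolist(),round(r['conf'],2),round(u),round(v)); cv2.circle(im2,(int(u),int(v)),4,(255,0,0),1)
save(im2,'w1.png')
E
```

```text
stand [0.5981, 0.0285, 0.0012] 0.96 290 189
hinge [0.6019, -0.015, 0.0679] 0.7 250 225
hinge [0.7054, 0.1787, -0.0013] 0.63 429 217
leg [0.6041, -0.0152, -0.0015] 0.78 261 205
leg_pin [0.6021, -0.0576, 0.0172] 0.67 228 222
stop_post [0.5582, -0.0136, 0.0208] 0.79 242 178
stop_post [0.5959, 0.0263, 0.0013] 0.45 288 188
rest [0.5363, 0.0187, 0.0673] 0.59 250 158
rest [0.5117, -0.2882, 0.0002] 0.24 42 222
thermometer [0.6123, 0.3909, 0.0029] 0.79 585 80
thermometer [0.7106, -0.2588, -0.0025] 0.69 145 329
thermometer [0.5215, 0.2731, 0.0003] 0.63 461 45
```

View pics/w1.png

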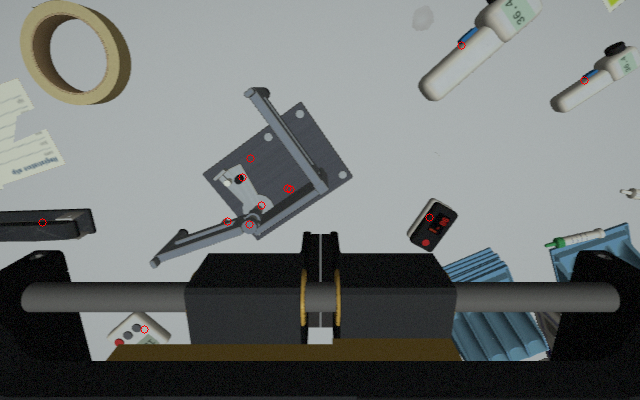

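```bash
python3 - <<'E'
from h import *
p=bot.camera_params('wrist'); z=np.load('w1.npz'); P=cloud('wrist',z['d'],p)
m=(z['d']>0)&(P[...,2]>0.062)&(P[...,2]<0.09)
v,u=np.mgrid[:400,:640]; m&=(v<270)&(u>100)&(u<400)&(u+0*v<300+60)
n,l,st,c=cv2.connectedComponentsWithStats(m.astype('uint8'))
for i in range(1,n):
    if st[i,4]<60: continue
    q=P[l==i]; xy=q[:,:2]; mu=xy.mean(0); w=np.linalg.svd(xy-mu,full_matrices=False); d=w[2][0]; t=(xy-mu)@d
    print(st[i],mu.round(4),'dir',np.degrees(np.arctan2(d[1],d[0])).round(1),'ends',(mu+d*t.min()).round(4),(mu+d*t.max()).round(4),'wid',np.ptp((xy-mu)@w[2][1]).round(4),'z',np.percentile(q[:,2],[5,50,95]).round(4))
E
```

```text
[ 244   87   85  108 1414] [0.5342 0.0617] dir 11.3 ends [0.4754 0.05  ] [0.5993 0.0748] wid 0.0121 z [0.0656 0.0703 0.0789]
[ 150  218  108   51 1214] [ 0.5983 -0.0692] dir -93.6 ends [ 0.6021 -0.0084] [ 0.5945 -0.1301] wid 0.0168 z [0.0641 0.07   0.0778]
```

```bash
cat >> h.py <<'E'
def plan(target,yaw,n):
    """equal tool-frame row shifts: n rows; translation first in current frame, and the turn about tool y"""
    s=bot.read_state();R=np.array(s['tcp_rot']);
    y0=np.degrees(np.arctan2(R[1,0],R[0,0])); dy=-((yaw-y0+180)%360-180)
    D=R.T@(np.array(target)-s['position']); print('total',D.round(4),'turn y',round(dy,2),'per row',(D/n).round(4),round(dy/n,2))
E
python3 - <<'E'
from h import *
plan([.632,-.103,.13],86.4,6)
E
```

```text
total [-0.144   0.1226 -0.1212] turn y -20.09 per row [-0.024   0.0204 -0.0202] -3.35
```

Emit:
jog_arm --rows '[[[-0.0288,0.0245,-0.0242,0,0,0],[-0.0288,0.0245,-0.0242,0,0,0],[-0.0288,0.0245,-0.0242,0,0,0],[-0.0288,0.0245,-0.0242,0,0,0],[-0.0288,0.0245,-0.0242,0,0,0],[0,0,0,0,-6.7,0],[0,0,0,0,-6.7,0],[0,0,0,0,-6.7,0]]]'

```text
time_s: 5.3
position: [0.6319, -0.1036, 0.1293]
tcp_rot: [[0.059, -0.001, -0.998], [0.998, 0.0, 0.059], [0.0, -1.0, 0.001]]
force: [0.5, -0.3, -0.2]
opening: 0.006
```

Emit:
jog_arm --rows '[[[0,0.03,0,0,0,0],[0,0.03,0,0,0,0],[0,0.01,0,0,0,0],[0,0.01,0,0,0,0],[0,0,0,0,0,0]]]'

```text
time_s: 5.8
position: [0.6317, -0.1028, 0.0492]
tcp_rot: [[0.062, -0.001, -0.998], [0.998, 0.001, 0.062], [0.0, -1.0, 0.001]]
force: [-0.5, 0.5, 0.0]
opening: 0.008
```

Emit:
jog_arm --rows '[[[0,0,0.005,0,0,0],[0,0,0.005,0,0,0],[0,0,0.005,0,0,0],[0,0,0.004,0,0,0],[-0.0007,0,0.0052,0,3.5,0],[-0.0007,0,0.0052,0,3.5,0],[-0.0007,0,0.0052,0,3.5,0]]]'

```text
time_s: 6.5
position: [0.5979, -0.1023, 0.0509]
tcp_rot: [[0.245, 0.003, -0.97], [0.97, -0.001, 0.245], [-0.0, -1.0, -0.003]]
force: [1.5, -0.3, 1.0]
opening: 0.006
```

Emit:
jog_arm --rows '[[[-0.0007,0,0.0052,0,3.5,0],[-0.0007,0,0.0052,0,3.5,0],[-0.0007,0,0.0052,0,3.5,0],[-0.0007,0,0.0052,0,3.5,0],[-0.0007,0,0.0052,0,3.5,0],[-0.0007,0,0.0052,0,3.5,0],[-0.0007,0,0.0052,0,3.5,0],[-0.0007,0,0.0052,0,3.5,0]]]'

```text
time_s: 7.3
position: [0.5584, -0.0891, 0.0508]
tcp_rot: [[0.671, 0.002, -0.741], [0.741, -0.001, 0.671], [0.001, -1.0, -0.002]]
force: [0.8, -0.7, -0.2]
opening: 0.006
```

Emit:
jog_arm --rows '[[[-0.0007,0,0.0052,0,3.5,0],[-0.0007,0,0.0052,0,3.5,0],[-0.0007,0,0.0052,0,3.5,0],[-0.0007,0,0.0052,0,3.5,0],[0,0,0,0,0,0]]]'

```text
time_s: 7.8
position: [0.5414, -0.075, 0.0505]
tcp_rot: [[0.829, 0.0, -0.559], [0.559, -0.0, 0.829], [0.0, -1.0, -0.0]]
force: [-0.2, -0.5, 0.1]
opening: 0.004
```

```bash
cat > chk.py <<'E'
from h import *
H=np.array([.6028,-.0162]); s=bot.read_state();R=np.array(s['tcp_rot']); y=np.arctan2(R[1,0],R[0,0])
h=np.array([*H,0.05])-s['position']; print('hinge in tool',(R.T@h).round(4),'yaw',np.degrees(y).round(2),'f tool',(R.T@s['force']).round(2))
E
python3 chk.py; python3 - <<'E'
from h import *
p=bot.camera_params('wrist'); im,d=bot.capture('wrist'); save(im,'w2.png'); np.savez('w2.npz',d=d)
for n in ['hinge','leg_pin','stop_post']:
    print(n,[(np.round(r['xyz'],4).tolist(),round(r['conf'],2)) for r in bot.landmark_of('wrist',n)[:2]])
E
```

```text
hinge in tool [0.0838 0.0005 0.0144] yaw 34.0 f tool [-0.5  -0.13 -0.32]
hinge [([0.6015, -0.0159, 0.0682], 0.92)]
leg_pin [([0.5637, -0.0361, 0.0175], 0.64)]
stop_post [([0.5584, -0.0113, 0.0235], 0.76)]
```

View pics/w2.png

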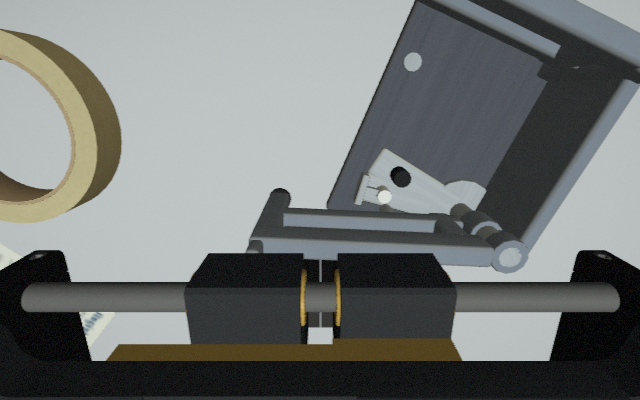

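Emit:
jog_arm --rows '[[[-0.0007,0,0.0052,0,3.5,0],[-0.0007,0,0.0052,0,3.5,0],[-0.0007,0,0.0052,0,3.5,0],[0,0,0,0,0,0]]]'

```text
time_s: 8.4
position: [0.5336, -0.0643, 0.0503]
tcp_rot: [[0.917, 0.003, -0.399], [0.399, -0.002, 0.917], [0.002, -1.0, -0.003]]
force: [1.4, -4.8, -0.3]
opening: 0.003
```

Emit:
jog_arm --rows '[[[-0.0003,0,0.0015,0,1,0],[-0.0003,0,0.0015,0,1,0],[0,0,0,0,0,0]]]'

```text
time_s: 8.7
position: [0.5325, -0.0626, 0.0503]
tcp_rot: [[0.93, 0.004, -0.367], [0.367, -0.003, 0.93], [0.003, -1.0, -0.005]]
force: [1.3, -7.1, -2.4]
opening: 0.007
```

Emit:
jog_arm --rows '[[[-0.0003,0,0.0015,0,1,0],[-0.0003,0,0.0015,0,1,0],[0,0,0,0,0,0]]]'

```text
time_s: 9.0
position: [0.5306, -0.0595, 0.0503]
tcp_rot: [[0.943, 0.004, -0.333], [0.333, -0.002, 0.943], [0.003, -1.0, -0.003]]
force: [1.6, -4.9, -1.4]
opening: 0.007
```

Emit:
jog_arm --rows '[[[-0.0003,0,0.0015,0,1,0],[0,0,0,0,0,0]]]'

```text
time_s: 9.2
position: [0.5295, -0.0574, 0.0503]
tcp_rot: [[0.949, 0.003, -0.317], [0.317, -0.001, 0.949], [0.003, -1.0, -0.002]]
force: [1.8, -3.5, -1.2]
opening: 0.001
```

Emit:
jog_arm --rows '[[[-0.0003,0,0.0015,0,1,0],[0,0,0,0,0,0]]]'

```text
time_s: 9.4
position: [0.5272, -0.0549, 0.0501]
tcp_rot: [[0.954, -0.0, -0.3], [0.3, 0.0, 0.954], [-0.0, -1.0, 0.001]]
force: [0.6, -0.2, -1.1]
opening: 0.005
```

Emit:
jog_arm --rows '[[[-0.0003,0,0.0015,0,1,0],[0,0,0,0,0,0]]]'

```text
time_s: 9.6
position: [0.5256, -0.0531, 0.0499]
tcp_rot: [[0.959, -0.002, -0.284], [0.284, 0.001, 0.959], [-0.002, -1.0, 0.001]]
force: [0.6, 1.3, 0.9]
opening: 0.006
```

```bash
python3 chk.py; python3 - <<'E'
from h import *
p=bot.camera_params('wrist'); im,d=bot.capture('wrist'); save(im[120:280,200:600].repeat(2,0).repeat(2,1),'w3.png')
for n in ['hinge','leg_pin','stop_post']:
    print(n,[(np.round(r['xyz'],4).tolist(),round(r['conf'],2)) for r in bot.landmark_of('wrist',n)[:2]])
E
```

```text
hinge in tool [ 0.0845 -0.0002  0.0135] yaw 16.48 f tool [ 0.94 -0.9   1.07]
hinge [([0.6017, -0.0147, 0.07], 0.88), ([0.5608, -0.0268, 0.02], 0.55)]
leg_pin [([0.5605, -0.023, 0.0181], 0.77)]
stop_post [([0.5602, -0.0125, 0.023], 0.76)]
```

View pics/w3.png

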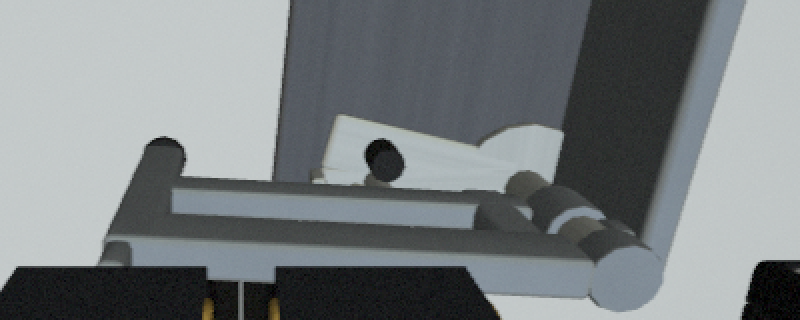

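Emit:
jog_arm --rows '[[[-0.0003,0,0.0015,0,1,0],[0,0,0,0,0,0]]]'

```text
time_s: 10.0
position: [0.5254, -0.0527, 0.0499]
tcp_rot: [[0.964, -0.001, -0.267], [0.267, -0.0, 0.964], [-0.001, -1.0, -0.0]]
force: [-0.9, -3.0, -1.0]
opening: 0.003
```

Emit:
jog_arm --rows '[[[-0.0002,0,0.0008,0,0.5,0],[0,0,0,0,0,0]]]'

```text
time_s: 10.2
position: [0.5253, -0.0525, 0.05]
tcp_rot: [[0.966, -0.0, -0.259], [0.259, -0.001, 0.966], [-0.0, -1.0, -0.001]]
force: [-0.9, -5.0, -0.9]
opening: 0.008
```

Emit:
jog_arm --rows '[[[-0.0002,0,0.0008,0,0.5,0],[0,0,0,0,0,0]]]'

```text
time_s: 10.4
position: [0.5252, -0.0523, 0.05]
tcp_rot: [[0.968, 0.0, -0.25], [0.25, -0.002, 0.968], [-0.0, -1.0, -0.002]]
force: [-0.6, -6.3, -2.3]
opening: 0.001
```

Emit:
jog_arm --rows '[[[0,0,0.001,0,0,0],[0,0,0.0005,0,0,0],[0,0,0,0,0,0]]]'

```text
time_s: 10.7
position: [0.5252, -0.052, 0.05]
tcp_rot: [[0.968, 0.001, -0.251], [0.251, -0.003, 0.968], [0.0, -1.0, -0.003]]
force: [-0.7, -10.9, -2.0]
opening: 0.006
```

Emit:
jog_arm --rows '[[[0,0,-0.005,0,0,0],[0,0,-0.01,0,0,0],[0,0,-0.02,0,0,0],[0,-0.04,0,0,0,0],[0,-0.05,0,0,0,0],[0,-0.05,0,0,0,0],[0,-0.05,0,0,0,0],[0,0,0,0,0,0]]]'

```text
time_s: 11.5
position: [0.5378, -0.0849, 0.2474]
tcp_rot: [[0.968, 0.015, -0.25], [0.25, -0.005, 0.968], [0.013, -1.0, -0.008]]
force: [0.5, 0.2, 0.5]
opening: 0.004
```

```bash
python3 - <<'E'
from h import *
s=bot.read_state(); print(s['position'],s['force'])
p=bot.camera_params('wrist'); im,d=bot.capture('wrist'); np.savez('w4.npz',im=im,d=d); P=cloud('w',d,p)
for n in ['hinge','leg_pin','stop_post','rest']:
    print(n,[(np.round(r['xyz'],4).tolist(),round(r['conf'],2)) for r in bot.landmark_of('wrist',n)[:2]])
m=(d>0)&(P[...,2]>0.064)&(P[...,2]<0.09)&(np.abs(P[...,0]-.54)<.1)&(np.abs(P[...,1]-.01)<.1)
n,l,st,c=cv2.connectedComponentsWithStats(m.astype('uint8'))
for i in range(1,n):
    if st[i,4]<60: continue
    q=P[l==i]; xy=q[:,:2]; mu=xy.mean(0); w=np.linalg.svd(xy-mu,full_matrices=False); e=w[2][0]; t=(xy-mu)@e
    print(st[i],mu.round(4),'dir',np.degrees(np.arctan2(e[1],e[0])).round(1),'ends',(mu+e*t.min()).round(4),(mu+e*t.max()).round(4),'wid',np.ptp((xy-mu)@w[2][1]).round(4))
save(im,'w4.png')
E
```

```text
[ 0.53779826 -0.08485802  0.24735049] [0.48979555 0.24090107 0.4839481 ]
hinge [([0.5989, -0.0176, 0.0687], 0.91), ([0.5413, 0.0181, 0.0676], 0.61)]
leg_pin [([0.5621, -0.0234, 0.0192], 0.58)]
stop_post [([0.5589, -0.0157, 0.0212], 0.88)]
rest [([0.5399, 0.0177, 0.068], 0.82)]
[ 287    6  143   25 1953] [0.5373 0.0602] dir 11.9 ends [0.4758 0.0472] [0.5997 0.0734] wid 0.0122
[ 283  116  127   17 1439] [ 0.5529 -0.0285] dir 13.0 ends [ 0.4922 -0.0425] [ 0.6117 -0.015 ] wid 0.0156
```

View pics/w4.png

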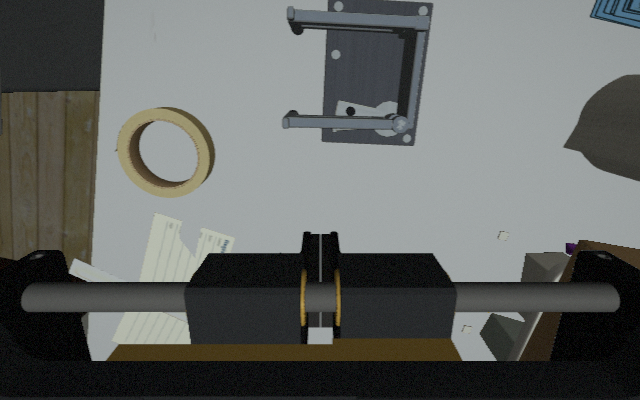

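Emit:
jog_arm --rows '[[[0.0084,0,0.04,0,0,0],[0.0084,0,0.04,0,0,0],[0.0084,0,0.04,0,0,0],[0.0084,0,0.04,0,0,0],[0.0084,0,0.04,0,0,0],[0.0084,0,0.04,0,0,0],[0.0084,0,0.04,0,0,0],[0,0,0,0,0,0]]]' --jaw 0.06

```text
time_s: 12.55
position: [0.5184, 0.2066, 0.2379]
tcp_rot: [[0.967, -0.004, -0.255], [0.255, 0.001, 0.967], [-0.004, -1.0, 0.002]]
force: [-0.8, -0.2, 0.6]
opening: 0.636
```

```bash
python3 - <<'E'
from h import *
s=bot.read_state(); print(s['position'],np.round(s['tcp_rot'],3).tolist())
p=bot.camera_params('wrist'); im,d=bot.capture('wrist'); np.savez('w5.npz',im=im,d=d); P=cloud('w',d,p)
print([(np.round(r['xyz'],4).tolist(),round(r['conf'],2),np.round(proj(r['xyz'],p)).tolist()) for r in bot.landmark_of('wrist','thermometer')[:3]])
im2=im.copy()
m=(d>0)&(P[...,2]>0.012)&(P[...,2]<0.06)&(np.abs(P[...,0]-.52)<.11)&(np.abs(P[...,1]-.27)<.09)
n,l,st,c=cv2.connectedComponentsWithStats(m.astype('uint8'))
for i in range(1,n):
    if st[i,4]<100: continue
    q=P[l==i]; xy=q[:,:2]
    r=cv2.minAreaRect((xy*1000).astype('float32')); print(st[i],r,'z',np.percentile(q[:,2],[5,50,95]).round(4))
    mu=xy.mean(0); w=np.linalg.svd(xy-mu,full_matrices=False); e=w[2][0]; e=e*np.sign(e[0]); nn=np.array([-e[1],e[0]]); t=(xy-mu)@e
    print(mu,np.degrees(np.arctan2(e[1],e[0])),np.ptp(t))
    b=((t-t.min())/.01).astype(int)
    for k in range(b.max()+1):
        if (b==k).sum()>5:
            o=(xy-mu)[b==k]@nn; print(k,(mu+e*(t.min()+.01*k+.005)+nn*(np.percentile(o,2)+np.percentile(o,98))/2).round(4),'w',np.percentile(o,[2,98]).round(4),'z',np.percentile(q[b==k][:,2],[50,95]).round(4))
save(im,'w5.png')
E
```

```text
[0.51844154 0.2066149  0.23788095] [[0.967, -0.004, -0.255], [0.255, 0.001, 0.967], [-0.004, -1.0, 0.002]]
[([0.5209, 0.274, 0.0028], 0.92, [339.0, 107.0]), ([0.6169, 0.3936, 0.0015], 0.87, [458.0, 17.0])]
[248   1  60  28 804] ((435.387939453125, 345.0068359375), (63.31201171875, 19.20228385925293), 31.765573501586914) z [0.0123 0.014  0.0159]
[0.43472921 0.34338824] 30.293855443765224 0.06326419669554663
0 [0.4121 0.3322] w [-0.0049  0.0084] z [0.0144 0.0163]
1 [0.421  0.3368] w [-0.0069  0.0093] z [0.0137 0.0158]
2 [0.4305 0.3403] w [-0.0082  0.0071] z [0.0141 0.0158]
3 [0.4385 0.3466] w [-0.0082  0.0099] z [0.0138 0.0156]
4 [0.4467 0.3522] w [-0.0068  0.0099] z [0.0138 0.0159]
5 [0.4558 0.3566] w [-0.0045  0.0062] z [0.0145 0.0161]
6 [0.4649 0.3608] w [-0.0013  0.0011] z [0.0147 0.0165]
[ 312   36   55  134 4585] ((521.5595703125, 274.94647216796875), (49.88304901123047, 135.09376525878906), 20.798595428466797) z [0.0275 0.0349 0.0415]
[0.52231461 0.28686484] -64.09630724870293 0.13519955857182345
0 [0.4984 0.3329] w [-0.0232  0.0204] z [0.0375 0.0405]
1 [0.5028 0.324 ] w [-0.025
[... 327 characters left out ...]
w [-0.0144  0.0177] z [0.0337 0.0357]
8 [0.536  0.2623] w [-0.0126  0.0158] z [0.0339 0.0356]
9 [0.5398 0.253 ] w [-0.0136  0.0154] z [0.0337 0.0355]
10 [0.5429 0.2434] w [-0.0148  0.0139] z [0.0338 0.0355]
11 [0.5461 0.2338] w [-0.0159  0.0123] z [0.0339 0.0356]
12 [0.5502 0.2247] w [-0.0164  0.0124] z [0.0338 0.0355]
13 [0.5543 0.2156] w [-0.0134  0.0087] z [0.0314 0.034 ]
[447  48  20  16 239] ((621.8525390625, 353.941650390625), (16.261234283447266, 12.099525451660156), 1.2913271188735962) z [0.0142 0.0215 0.0237]
[0.62140473 0.35405217] -14.121835027382586 0.018122256124150457
0 [0.6176 0.3547] w [-0.0058  0.0053] z [0.0208 0.0236]
1 [0.6276 0.3533] w [-0.0052  0.0068] z [0.0222 0.0238]
```

View pics/w5.png

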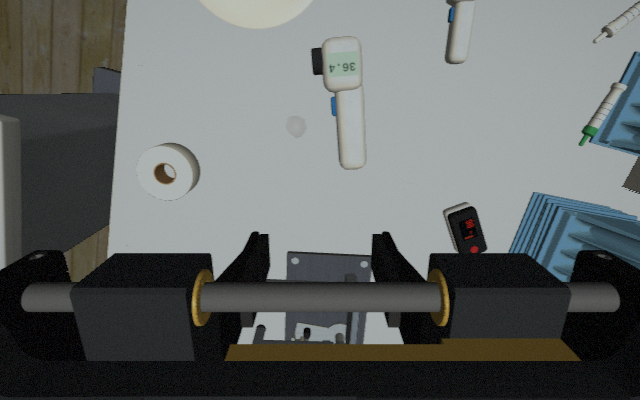

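```bash
python3 - <<'E'
from h import *
plan([.5305,.2735,.10],21,3)
E
```

```text
total [0.0295 0.138  0.0655] turn y -6.37 per row [0.0098 0.046  0.0218] -2.12
```

Emit:
jog_arm --rows '[[[0.0098,0.0,0.0218,0,0,0],[0.0098,0.0,0.0218,0,0,0],[0.0099,0.0,0.0219,0,0,0],[0,0.03,0,0,-6.37,0],[0,0.04,0,0,0,0],[0,0.04,0,0,0,0],[0,0.028,0,0,0,0],[0,0,0,0,0,0]]]'

```text
time_s: 13.45
position: [0.5291, 0.2701, 0.0971]
tcp_rot: [[0.935, -0.011, -0.354], [0.354, -0.004, 0.935], [-0.012, -1.0, 0.001]]
force: [-0.7, 0.5, 0.9]
opening: 0.688
```

```bash
python3 - <<'E'
from h import *
plan([.5305,.2735,.02],21,1)
p=bot.camera_params('wrist'); im,d=bot.capture('wrist'); save(im,'w6.png')
print([(np.round(r['xyz'],4).tolist(),round(r['conf'],2)) for r in bot.landmark_of('wrist','thermometer')[:3]])
E
```

```text
total [0.0034 0.0771 0.0026] turn y -0.28 per row [0.0034 0.0771 0.0026] -0.28
[([0.6144, 0.3914, 0.0003], 0.95), ([0.5215, 0.2726, 0.0012], 0.74)]
```

View pics/w6.png

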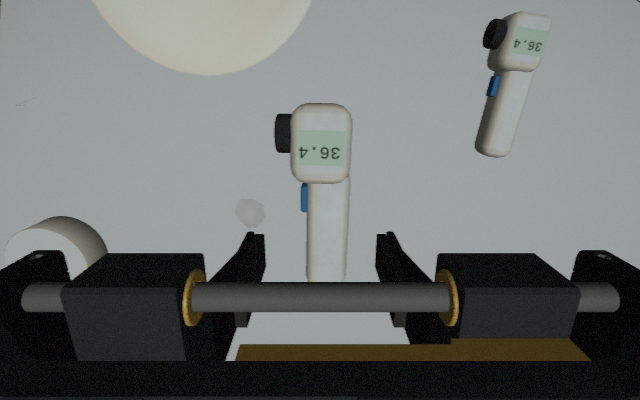

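Emit:
jog_arm --rows '[[[0.003,0.025,0.0026,0,0,0],[0,0.025,0,0,0,0],[0,0.015,0,0,0,0],[0,0.009,0,0,0,0],[0,0.003,0,0,0,0],[0,0,0,0,0,0]]]'

```text
time_s: 14.15
position: [0.5348, 0.2767, 0.0256]
tcp_rot: [[0.935, 0.001, -0.356], [0.356, 0.0, 0.935], [0.001, -1.0, -0.0]]
force: [-0.4, -0.2, -0.4]
opening: 0.686
```

Emit:
jog_arm --rows '[[[0,0,0,0,0,0],[0,0,0,0,0,0],[0,0,0,0,0,0],[0,0,0,0,0,0],[0,0,0,0,0,0],[0,0,0,0,0,0]]]' --jaw 0.0

```text
time_s: 14.75
position: [0.5341, 0.2765, 0.0253]
tcp_rot: [[0.934, -0.0, -0.356], [0.356, -0.0, 0.934], [-0.0, -1.0, -0.0]]
force: [-0.8, -1.3, 1.7]
opening: 0.34
```

Emit:
jog_arm --rows '[[[0,0,0,0,0,0],[0,0,0,0,0,0],[0,0,0,0,0,0],[0,0,0,0,0,0]]]'

```text
time_s: 15.15
position: [0.5341, 0.2766, 0.0252]
tcp_rot: [[0.934, -0.0, -0.356], [0.356, -0.0, 0.934], [-0.0, -1.0, 0.0]]
force: [-1.6, -1.3, 5.4]
opening: 0.341
```

Emit:
jog_arm --rows '[[[0,-0.01,0,0,0,0],[0,-0.03,0,0,0,0],[0,-0.04,0,0,0,0],[0,-0.04,0,0,0,0],[0,-0.02,0,0,0,0],[0,0,0,0,0,0],[0,0,0,0,0,0]]]'

```text
time_s: 15.85
position: [0.5341, 0.2766, 0.1648]
tcp_rot: [[0.934, 0.0, -0.356], [0.356, 0.0, 0.934], [0.0, -1.0, -0.0]]
force: [0.0, 0.1, -0.7]
opening: 0.342
```

```bash
python3 - <<'E'
from h import *
s=bot.read_state(); R=np.array(s['tcp_rot']); print(s['position'],s['force'],s['opening'])
p=bot.camera_params('wrist'); im,d=bot.capture('wrist'); P=(cloud('w',d,p)-s['position'])@R  # tool frame
m=bot.silhouettes('wrist','thermometer')
for r in m[:3]:
    k=r['mask']&(d>0)&(d<.35); q=P[k]
    if len(q)<200: continue
    print(r['conf'],k.sum(),'tool ranges',np.percentile(q,[1,50,99],axis=0).round(4).tolist())
    zb=np.arange(.0,.075,.008)
    for a in zb:
        j=(q[:,2]>a)&(q[:,2]<a+.008)
        if j.sum()>20: 
            t=q[j]; top=np.percentile(t[:,1],10); print(round(a,3),'top y',top.round(4),'x edges',np.percentile(t[t[:,1]<top+.006][:,0],[2,98]).round(4))
save(im,'w7.png')
E
```

```text
[0.53412916 0.27656515 0.16483053] [ 0.0277573   0.11949298 -0.67475721] 0.34188891810184235
0.8 15464 tool ranges [[-0.0343, -0.0167, -0.0405], [-0.005, -0.0115, 0.0408], [0.0135, 0.0021, 0.0707]]
0.0 top y -0.0099 x edges [-0.0131  0.0131]
0.008 top y -0.0099 x edges [-0.0131  0.013 ]
0.016 top y -0.0122 x edges [-0.0191  0.0112]
0.024 top y -0.0156 x edges [-0.0231  0.0109]
0.032 top y -0.0163 x edges [-0.0232  0.0113]
0.04 top y -0.0163 x edges [-0.0233  0.0109]
0.048 top y -0.0162 x edges [-0.0234  0.011 ]
0.056 top y -0.0157 x edges [-0.0235  0.0112]
0.064 top y -0.0139 x edges [-0.0219  0.0094]
0.61 3439 tool ranges [[0.0988, 0.1365, 0.0374], [0.112, 0.142, 0.0892], [0.1277, 0.1578, 0.1219]]
0.032 top y 0.1422 x edges [0.1042 0.119 ]
0.04 top y 0.1413 x edges [0.1035 0.1213]
0.048 top y 0.1411 x edges [0.1044 0.1217]
0.056 top y 0.1413 x edges [0.1058 0.1232]
0.064 top y 0.1412 x edges [0.1071 0.1249]
0.072 top y 0.1414 x edges [0.1079 0.1262]
```

View pics/w7.png

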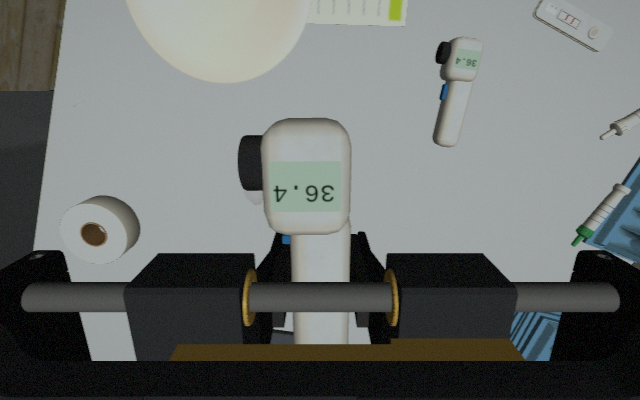

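```bash
python3 - <<'E'
from h import *
plan([.5503,.0184,.165],11.6,7)
E
```

```text
total [-0.0757 -0.0015 -0.247 ] turn y 9.26 per row [-0.0108 -0.0002 -0.0353] 1.32
```

Emit:
jog_arm --rows '[[[-0.0054,0,-0.0176,0,0,0],[-0.0108,0,-0.0353,0,0,0],[-0.0108,0,-0.0353,0,0,0],[-0.0108,0,-0.0353,0,0,0],[-0.0108,0,-0.0353,0,0,0],[-0.0108,0,-0.0353,0,0,0],[-0.0108,0,-0.0353,0,0,0],[-0.0054,0,-0.0176,0,0,0]]]'

```text
time_s: 16.75
position: [0.551, 0.0161, 0.1631]
tcp_rot: [[0.935, -0.003, -0.354], [0.354, -0.0, 0.935], [-0.003, -1.0, 0.001]]
force: [0.5, 0.9, -1.9]
opening: 0.341
```

Emit:
jog_arm --rows '[[[0,0,0,0,4.63,0],[0,0,0,0,4.63,0],[0,0,0,0,0,0],[0,0,0,0,0,0]]]'

```text
time_s: 17.15
position: [0.5508, 0.019, 0.1637]
tcp_rot: [[0.979, -0.003, -0.203], [0.203, 0.0, 0.979], [-0.003, -1.0, 0.001]]
force: [-0.2, -0.2, -1.1]
opening: 0.342
```

```bash
python3 - <<'E'
from h import *
plan([.5503,.0184,.0953],11.6,1)
for c in('side','top','wrist'):
    im,d=bot.capture(c); np.savez('pre_%s.npz'%c,im=im,d=d)
    for n in('thermometer','rest','hinge','leg_pin','stop_post'): print(c,n,[(np.round(r['xyz'],4).tolist(),round(r['conf'],2)) for r in bot.landmark_of(c,n)[:2]])
E
```

```text
total [-0.0005  0.0684 -0.0005] turn y 0.09 per row [-0.0005  0.0684 -0.0005] 0.09
side thermometer [([0.3698, 0.7094, -0.0047], 0.78), ([0.542, 0.0214, 0.1372], 0.58)]
side rest [([0.5447, 0.014, 0.0704], 0.63)]
side hinge [([0.6012, -0.0199, 0.0639], 0.56)]
side leg_pin [([0.5601, -0.0252, 0.0155], 0.63)]
side stop_post [([0.5572, -0.0186, 0.0185], 0.6)]
top thermometer [([0.6084, 0.3852, -0.0046], 0.54), ([0.3688, 0.7073, 0.0007], 0.52)]
top rest [([0.5366, 0.014, 0.0633], 0.47)]
top hinge [([0.604, -0.0173, 0.068], 0.54)]
top leg_pin [([0.5573, -0.0294, 0.0182], 0.37)]
top stop_post []
wrist thermometer [([0.5411, 0.0174, 0.1371], 0.86)]
wrist rest []
wrist hinge [([0.3614, -0.1178, -0.0006], 0.61), ([0.6035, -0.017, 0.0668], 0.55)]
wrist leg_pin []
wrist stop_post []
```

Emit:
jog_arm --rows '[[[-0.001,0.025,-0.0005,0,0,0],[0,0.025,0,0,0,0],[0,0.01,0,0,0,0],[0,0.003,0,0,0,0],[0,0.001,0,0,0,0],[0,0,0,0,0,0],[0,0,0,0,0,0]]]'

```text
time_s: 18.75
position: [0.5515, 0.0181, 0.102]
tcp_rot: [[0.98, 0.002, -0.201], [0.201, -0.0, 0.98], [0.002, -1.0, -0.001]]
force: [-0.5, 0.3, -1.5]
opening: 0.342
```

Emit:
jog_arm --rows '[[[0,0.001,0,0,0,0],[0,0.001,0,0,0,0],[0,0,0,0,0,0]]]'

```text
time_s: 19.05
position: [0.5507, 0.0182, 0.0992]
tcp_rot: [[0.98, 0.0, -0.201], [0.201, -0.0, 0.98], [0.0, -1.0, -0.0]]
force: [-0.4, -0.6, -0.6]
opening: 0.34
```

Emit:
jog_arm --rows '[[[0,0.001,0,0,0,0],[0,0,0,0,0,0]]]'

```text
time_s: 19.25
position: [0.5506, 0.0182, 0.0979]
tcp_rot: [[0.98, -0.0, -0.201], [0.201, 0.0, 0.98], [-0.0, -1.0, 0.0]]
force: [-0.2, -0.5, -1.0]
opening: 0.34
```

Emit:
jog_arm --rows '[[[0,0.001,0,0,0,0],[0,0,0,0,0,0]]]'

```text
time_s: 19.45
position: [0.5506, 0.0182, 0.0969]
tcp_rot: [[0.98, -0.0, -0.201], [0.201, 0.0, 0.98], [-0.0, -1.0, 0.0]]
force: [0.0, 0.1, -1.1]
opening: 0.342
```

Emit:
jog_arm --rows '[[[0,0.001,0,0,0,0],[0,0,0,0,0,0]]]'

```text
time_s: 19.65
position: [0.5506, 0.0182, 0.0959]
tcp_rot: [[0.98, -0.0, -0.201], [0.201, 0.0, 0.98], [-0.0, -1.0, 0.0]]
force: [-0.0, -0.4, -1.4]
opening: 0.341
```

Emit:
jog_arm --rows '[[[0,0.0005,0,0,0,0],[0,0,0,0,0,0]]]'

```text
time_s: 19.85
position: [0.5507, 0.0182, 0.0955]
tcp_rot: [[0.98, -0.0, -0.201], [0.201, 0.0, 0.98], [-0.0, -1.0, 0.0]]
force: [-1.4, -0.2, -0.6]
opening: 0.34
```

Emit:
jog_arm --rows '[[[0,0.0005,0,0,0,0],[0,0,0,0,0,0]]]'

```text
time_s: 20.05
position: [0.5508, 0.0182, 0.0951]
tcp_rot: [[0.98, 0.0, -0.201], [0.201, -0.0, 0.98], [0.0, -1.0, -0.0]]
force: [1.3, 0.5, -0.4]
opening: 0.342
```

Emit:
jog_arm --rows '[[[0,0.0005,0,0,0,0],[0,0,0,0,0,0]]]'

```text
time_s: 20.25
position: [0.5508, 0.0182, 0.0949]
tcp_rot: [[0.98, 0.0, -0.201], [0.201, -0.0, 0.98], [0.0, -1.0, -0.0]]
force: [-0.7, 1.2, 2.7]
opening: 0.345
```

Emit:
jog_arm --rows '[[[0,0,0,0,0,0],[0,0,0,0,0,0],[0,0,0,0,0,0],[0,0,0,0,0,0],[0,0,0,0,0,0]]]' --jaw 0.055

```text
time_s: 20.75
position: [0.5507, 0.0182, 0.0945]
tcp_rot: [[0.98, -0.0, -0.201], [0.201, 0.0, 0.98], [-0.0, -1.0, 0.0]]
force: [-0.1, -0.4, -0.5]
opening: 0.617
```

Emit:
jog_arm --rows '[[[0,-0.005,0,0,0,0],[0,-0.015,0,0,0,0],[0,-0.03,0,0,0,0],[0,-0.05,0,0,0,0],[0,-0.05,0,0,0,0],[0,0,-0.045,0,0,0],[0,0,-0.045,0,0,0],[0,0,0,0,0,0]]]'

```text
time_s: 21.55
position: [0.5708, -0.0751, 0.2459]
tcp_rot: [[0.98, 0.005, -0.197], [0.197, -0.004, 0.98], [0.004, -1.0, -0.005]]
force: [0.2, 0.5, -0.0]
opening: 0.628
```

```bash
python3 - <<'E'
from h import *
s=bot.read_state(); print(s['time_s'],s['position'],s['force'],s['opening'])
for c in('side','wrist'):
    im,d=bot.capture(c); p=bot.camera_params(c); 
    for n in('thermometer','rest','hinge','leg_pin','stop_post','stand'): print(c,n,[(np.round(r['xyz'],4).tolist(),round(r['conf'],2)) for r in bot.landmark_of(c,n)[:2]])
    if c=='wrist':
        P=cloud(c,d,p); m=(d>0)&(P[...,2]>.098)&(P[...,2]<.125)&(np.abs(P[...,0]-.54)<.07)&(np.abs(P[...,1]-.02)<.09); q=P[m]
        x=np.array([.9796,.2011]); y=np.array([-.2011,.9796]); L=(q[:,:2]-[.594,.0279]); a=L@x; b=L@y
        for k in np.arange(-.07,.07,.01):
            j=(b>k)&(b<k+.01)
            if j.sum()>10: print(round(k,3),np.percentile(a[j],[2,98]).round(4),np.percentile(q[j][:,2],50).round(4))
        print('rect',cv2.minAreaRect((q[:,:2]*1000).astype('float32')))
        w=im
    else: sd=cv2.resize(im[130:250,200:360],(800,600),interpolation=cv2.INTER_CUBIC)
v=np.vstack([cv2.resize(w[:260],(640,260)),cv2.resize(sd,(400,300))[:,:].copy() if 0 else cv2.copyMakeBorder(cv2.resize(sd,(440,330)),0,0,0,200,cv2.BORDER_CONSTANT)]); save(v,'fin.png')
E
```

```text
21.55 [ 0.5708489  -0.0750527   0.24593131] [ 0.16259637  0.48012894 -0.02606903] 0.6284066528951727
side thermometer [([0.5417, 0.0203, 0.0696], 0.95), ([0.3665, 0.7096, 0.0002], 0.52)]
side rest [([0.5432, 0.0148, 0.0691], 0.86)]
side hinge [([0.6035, -0.0182, 0.0669], 0.76)]
side leg_pin [([0.5594, -0.0243, 0.0181], 0.42), ([0.6035, -0.0174, -0.004], 0.22)]
side stop_post [([0.5593, -0.0203, 0.0198], 0.63)]
side stand [([0.5424, 0.0141, 0.0694], 0.57), ([0.5926, 0.0282, -0.0035], 0.56)]
wrist thermometer [([0.5398, 0.0179, 0.0693], 0.78)]
wrist rest [([0.5416, 0.0221, 0.0681], 0.89)]
wrist hinge []
wrist leg_pin [([0.5969, 0.0287, 0.0016], 0.47)]
wrist stop_post []
wrist stand [([0.5949, 0.0296, 0.0001], 0.72), ([0.7106, -0.2566, 0.0008], 0.23)]
-0.07 [-0.0547 -0.0324] 0.1013
-0.06 [-0.0565 -0.0305] 0.1038
-0.05 [-0.0573 -0.03  ] 0.1039
-0.04 [-0.0571 -0.0302] 0.1039
-0.03 [-0.057  -0.0303] 0.1038
-0.02 [-0.0571 -0.0305] 0.1037
-0.01 [-0.0568 -0.0307] 0.1037
0.0 [-0.0575 -0.0308] 0.1037
0.01 [-0.0605 -0.0302] 0.1037
0.02 [-0.0679 -0.0318] 0.1082
0.03 [-0.0702 -0.0315] 0.11
0.04 [-0.0789 -0.0317] 0.1098
0.05 [-0.0788 -0.0319] 0.1096
rect ((541.1162719726562, 14.974884033203125), (49.34843826293945, 125.38601684570312), 12.851531982421875)
```

View pics/fin.png

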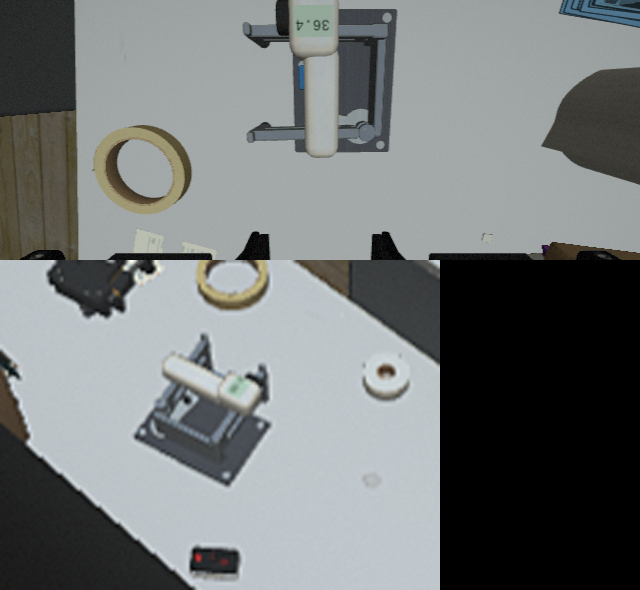

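```bash
python3 -c "
from rig import bot
print(bot.hand_in())"
```

```text
the job is handed in; nothing more can be done
None
```

The leg is open against its stop and the white thermometer lies level across the stand. I handed the job in at about 22 s of the 72 s allowed.

- **Leg:** I pushed it about 85 mm from the hinge. The force peaked at about 7 N at the catch and fell to zero as the leg snapped over. It then met a hard stop, where I pressed to about 11 N, well under 25 N. From the wrist camera, pin and post were then about 8 mm apart, the home distance. After the thermometer was down, the side camera's rough readings gave about 4 mm. Both are within the networks' error of about 4 mm. The leg looked unchanged in the last picture.
- **Thermometer:** I took the larger white one and left the smaller white one and the turquoise one. It was lowered until light contact (under 4 N) and then released. Its origin is within about 2 mm of the rest place and its underside about 70 mm up. The handle's height is even along its length to about 0.2 mm, and the long axis is about 1° off the stand's y.
- **Other things:** The robot touched nothing else. The last view shows the gripper clear, with the tape roll, label roll and oximeter undisturbed. I did not check the stapler and timer separately at the end, but the arm only passed well above them.
- **Disagreement:** The thermometer was described as lying roughly along the robot's x. The cameras showed it nearly along y, and I went by the cameras.

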